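# File the sawn end of a bar in the table vice

### The arm

A 6-joint arm with a two-finger parallel gripper is mounted at the origin on the work surface. World frame = base frame: x ahead of the robot, y to its left, z up, the work surface at z = 0. Lengths are in mm, angles in rad, forces in N, time in s.
With the tool pointing down it reaches from about 350 to 975 mm from the base axis. Payload 7.1 kg.
Tool frame: the origin (TCP) lies at the very end of the fingers, on their centre line; the grasp point (between the pads) lies tcp_to_grasp behind it (tcp_to_grasp is the distance from the TCP to the grasp point, in mm); z points along the fingers, x is the direction in which the jaws open and shut, and the axes are right-handed (so a half turn about z gives the same grasp; the last joint's range is limited). The gripper opens to 88 mm and grips with 3 to 60 N. Pads are 20 mm wide; open, the fingers measure 115 mm over their backs; the gripper's body (75 mm by 178 mm) begins 61 mm behind the grasp point.
Start: joints at [-1.129, 0.423, 1.63, -0, 1.089, -0.019], TCP at [277.929, -559.785, 189.975] pointing down, gripper open.
Joint ranges: [-3, 3], [-0.9, 2.11], [0.09, 2.58], [-1.31, 4.45], [0.11, 2.69], [-2.54, 2.54]. Speed limits (rad/s): [2.39, 2.39, 3.01, 3.14, 3.14, 3.14].

### API

Orientations are given as a rotation vector (axis times angle).
In Python, from workcell import get_obs, get_image, close_job, recognise, mark_of, tcp_to_grasp gives the robot as it stands. The module is installed in compiled form; this text tells all that it offers.
- The arm moves only by the tool move_arm, never from a script. Its argument "motion" is a list of rows, each a list of 7 numbers: the shift along the world's x, y, z in mm, then the turn, a rotation vector about the world's x, y, z in rad, then the finger opening in mm, from 0 to 87.8. A call has 1 to 5 rows; each row is the pose to reach, as a shift and turn from the pose commanded when the call began; what a row does not reach only later rows make up. A row lasts 1/12 s, in which the tool goes at most 41.7 mm and 7.16 degrees, less where a joint would pass 70% of its speed; a pose out of reach is approached as far as the arm can. A call with a gripper value outside its range is refused whole. The fingers move at their own pace and stop on an object; the grip force is fixed at half the most. Time passes only in rows, so rows that repeat a pose let the fingers close. It gives the time, the measured TCP pose, the force and the opening at its end, in the units of the state.
- get_obs(): the state, without advancing time (a new reading comes with each control period).
- get_image(name): name is "scene" or "top" or "wrist"; returns a dict with "color" (420x560x3 uint8, red, green, blue), "mtx" (3x3 intrinsics, pixels), "camera_from_world" (4x4, takes a point from world to camera coordinates). Camera axes: x right, y up, looking along -z (the intrinsics and any distortion apply to the point x, -y, -z); pixel columns grow to the right and rows downward; lengths in mm; the calibration is good to about 2 mm. A picture is of the moment at which its call begins. There is no depth.
- close_job(): hands the job in, once; it reports no verdict.
Trained networks look in a picture, given as the dict that the camera call returned (one of the last four; its "shot" number tells which), for a name from the list of things; names that differ only in an ending like _2 or _b are one class to them, and where a whole thing is asked for, a point or a joint stands for the part that bears it (a point fixed in the world has none). Each returns a list of dicts, best first, with "p" (0 to 1); they miss things now and then, are a little off and sometimes report something else, mostly with a low value. They report only what shows in the picture. A call takes as long as a camera call. They do not tell look-alikes from the thing itself.
- recognise(picture, label): "bbox" ([centre column, centre row, width, height] in pixels, round what is visible of it).
- mark_of(picture, label): "location" ([row, column] in pixels: a listed point, or the origin of a listed thing).
The state is a dict: "t": time; "qpos": joint angles; "qvel": joint speeds; "joint_torque": joint torques, N m; "ee_pos": TCP position; "orientation": TCP orientation; "ft_force": force on the tool from outside, world axes, zero at the start; "moment": the same for the moment, N m; "width": finger opening in mm.
Only numpy, scipy, OpenCV 4.12 (cv2) and the standard library are available. Lean on these libraries where they do the work, as an engineer would, in place of code of your own. Each camera call takes 0.05 s, during which the arm holds its last target. There are 200 camera calls.

### The job

Take the hand file by its orange handle and dress the sawn end of the aluminium bar in the vice: at least three full-length strokes pushed straight across the end, away from the robot, flat and with light steady pressure (about 5 N, never leaning hard on it), lifting the file clear before each return so that it never drags back over the metal. Then lay the file back level in both notches of its wooden rest, pointing as before, and let go; do not knock the vice or disturb the seed samples standing round about.

Things in the scene. Friction and masses are not known exactly. Their poses are not given: they have to be found in the camera images.
- file_grip (a point): Grip point of the hand file: on its long axis, mid-way along the flat-sided orange front of the handle (24 mm wide, 22 high, 28 mm to each side of this point along x). x runs to the tip, z up. The black handle end behind it is 26 mm wide, 24 high and ends 73 mm behind the point. The file weighs 0.11 to 0.2 kg. Grip it hard (60 N or more) so that it does not tip in the fingers.
- file: The same file; origin on the long axis at the blade's heel, 32 mm ahead of the grip point, x to the tip. Blade 130 x 18 x 5 mm, centred on the axis: the flat underside, 2.5 mm below it, does the work. A full stroke starts with the bar under the front 35 mm of the blade (95 to 130 mm from the heel) and ends with it 5 to 48 mm from the heel. It balances 10 to 40 mm ahead of the heel.
- rack: Fixed wooden file rest, base 220 x 70 x 12 mm, origin under its middle; x is the way the file points. Notched cross pieces, 14 mm thick: rear at x = -88 mm (notch floor 33 mm up, 34 wide, cheeks to 46) for the black handle end, front at x = 90 (floor 42.5 up, 27 wide, cheeks to 54) for the blade. At home the file's axis is 45 mm up along the rest's x, the heel over the origin within 6 mm.
- vise: Fixed blue table vice on a round foot, origin on the table under the clamped bar; x is the filing direction (away from the robot). Jaws 70 mm high, 58 wide in y, reaching 35 mm to -x and 41 mm to +x of the bar; the screw runs out to x = -104 mm, 50 mm up, with a cross handle about 100 mm wide. Nothing but the bar stands above 70 mm.
- vise_jaws (a point): Middle of the clamped bar, level with the jaw tops (70 mm above the table); axes as the vice's. The bar stands upright here, 30 mm wide in y and 5 mm thick in x; its sawn end faces up, 22 to 38 mm above this point. How far it stands out differs each time and is not measured: feel for it.
- bar (a joint): Lean of the aluminium bar in the rubber jaw pads (rad): 0 upright, positive when its top is pushed forward (vice +x), negative when dragged back. It springs: about 0.01 rad per newton of push at the sawn end, pivoting 42 mm below that end. File on bar has a friction coefficient of about 0.5 to 0.7.
- vial: Bystander, loose: clear sample vial with a yellow screw cap, 36 mm across, 105 mm tall, filled with grain; origin under its middle.
- beaker: Bystander, loose: small clear beaker of grain, 54 mm across, 64 mm tall; origin under its middle.
- dishes: Bystander, loose: stack of four whitish clear 60 mm lab dishes, 52 mm tall; origin under its middle.
Not all that is in view belongs to the job. Of the things that look like the vise, the largest one is meant. There is more than one size of the file; the one meant has the size given above.

How it is judged:
By the outcome, as a careful person would: the job done as asked, in the order asked, and still so for the second after the job is handed in, with the robot touching nothing.
It also fails if it takes over 69 s, if anything falls off the work surface, if the arm or the gripper's body presses on something with over 40 N, if the wrist force passes 120 N, or if a joint passes its speed limit or range.

## Working session

There is one attempt and no reset: what is moved stays moved. The work goes in short steps, Python scripts to look and compute and a tool call to move; the robot and the scene stay as the last step left them, time stands still between calls to the robot, and variables do not carry over. Pictures are saved under pics/ and viewed, about 8 in all and at most 12, crops included, and the job is handed in when it is done.

Besides the shell and the picture viewer there is one more tool, called as name([rows], argument=value, ...), one row to a line, values as JSON. move_arm: Moves the arm, as the interface text tells. Its arguments: {"type":"object","properties":{"motion":{"type":"array"}},"required":["motion"]}

```bash
mkdir -p pics
cat > h.py <<'E'
import numpy as np, cv2
from workcell import *
def ray(im,row,col):
    K=im["mtx"];T=np.array(im["camera_from_world"])
    v=np.linalg.inv(K)@[col,row,1]; d=T[:3,:3].T@np.array([v[0],-v[1],-v[2]])
    return -T[:3,:3].T@T[:3,3], d
def at_z(im,row,col,z):
    o,d=ray(im,row,col); return o+d*(z-o[2])/d[2]
def proj(im,p):
    T=np.array(im["camera_from_world"]);c=T[:3,:3]@np.array(p)+T[:3,3]
    u=im["mtx"]@[c[0],-c[1],-c[2]]; return u[:2]/u[2]
def tri(rs):
    A=np.zeros((3,3));b=np.zeros(3)
    for o,d in rs:
        d=d/np.linalg.norm(d);M=np.eye(3)-np.outer(d,d);A+=M;b+=M@o
    return np.linalg.solve(A,b)
def save(im,name,crop=None,f=1):
    c=im["color"][:,:,::-1]
    if crop: c=c[crop[1]:crop[3],crop[0]:crop[2]]
    cv2.imwrite("pics/"+name,cv2.resize(c,None,fx=f,fy=f,interpolation=cv2.INTER_CUBIC))
E
python3 - <<'E'
from h import *
print(get_obs(),tcp_to_grasp)
ims={}
for n in("scene","top"):
    im=get_image(n);ims[n]=im;save(im,n+"0.png",None,1.4)
    print(n,{k:v for k,v in im.items() if k!="color"})
    for l in("file_grip","file","rack","vise","vise_jaws","vial","beaker","dishes"):
        print(l,[(np.round(m["location"],1).tolist(),round(m["p"],2)) for m in mark_of(im,l)])
E
```

```text
{'t': 0.0, 'qpos': array([-1.12901453e+00,  4.23847943e-01,  1.63071825e+00,  2.18630276e-05,
        1.08858195e+00, -1.89673425e-02]), 'qvel': array([ 0.00037813,  0.00056899, -0.00071041,  0.00071521, -0.00218504,
        0.00029111]), 'joint_torque': array([ 6.82442387e-04, -5.44624865e+01, -2.73661441e+01,  6.44655456e-02,
        2.28404120e-02, -1.13409408e-04]), 'ee_pos': array([ 277.66811623, -559.23854551,  189.18620154]), 'orientation': array([-2.66926131e+00,  1.65506375e+00,  2.03472135e-03]), 'ft_force': array([0.40205549, 0.0550389 , 0.36418482]), 'moment': array([ 0.02708635, -0.0046303 , -0.03765659]), 'width': 87.88167847803238} 18.700000000000003
scene {'mtx': array([[479.94260382,   0.        , 287.38083688],
       [  0.        , 479.94260382, 209.11242155],
       [  0.        ,   0.        ,   1.        ]]), 'camera_from_world': array([[ 8.22302544e-01,  5.69050033e-01,  7.65191793e-04,
        -5.30702124e+02],
       [-3.22677979e-01,  4.65175557e-01,  8.24312212e-01,
         1.62770239e+02],
       [ 4.68718943e-01, -6.78080939e-01,  5.66134959e-01,
       
[... 776 characters left out ...]
511e-02,
        -3.78210053e+01],
       [ 9.91361453e-01,  3.18723024e-02,  1.27226674e-01,
        -6.41420779e+02],
       [-1.28166743e-01,  2.94209361e-02,  9.91316143e-01,
        -1.26174225e+03],
       [ 0.00000000e+00,  0.00000000e+00,  0.00000000e+00,
         1.00000000e+00]]), 'shot': 2}
file_grip [([269.8, 260.0], 0.85), ([215.1, 209.0], 0.82)]
file [([200.3, 208.9], 0.56)]
rack [([207.3, 212.1], 0.96)]
vise [([134.8, 344.8], 0.79), ([285.6, 350.0], 0.68), ([205.7, 322.3], 0.65)]
vise_jaws [([201.5, 324.7], 0.88), ([289.8, 351.8], 0.69), ([130.2, 349.1], 0.61)]
vial [([171.8, 268.3], 0.69)]
beaker [([234.5, 127.4], 0.93), ([204.5, 210.7], 0.56)]
dishes [([235.8, 419.5], 0.85)]
```

View pics/scene0.png

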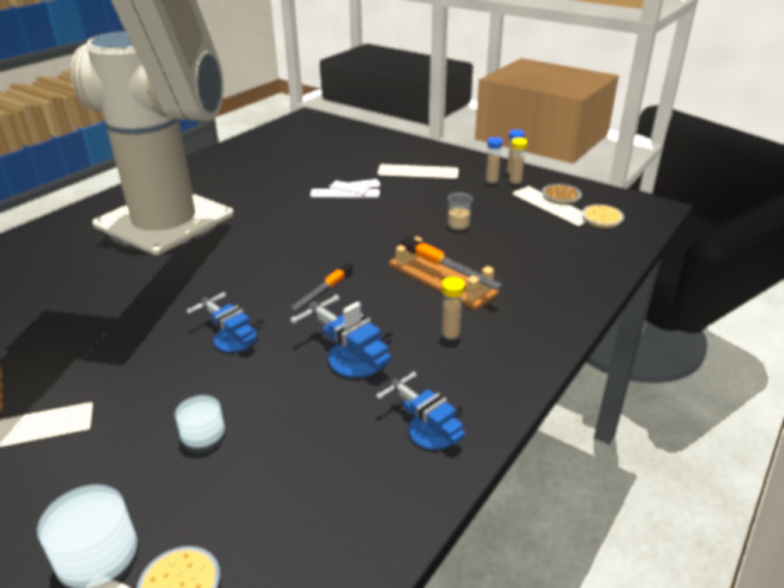

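View pics/top0.png

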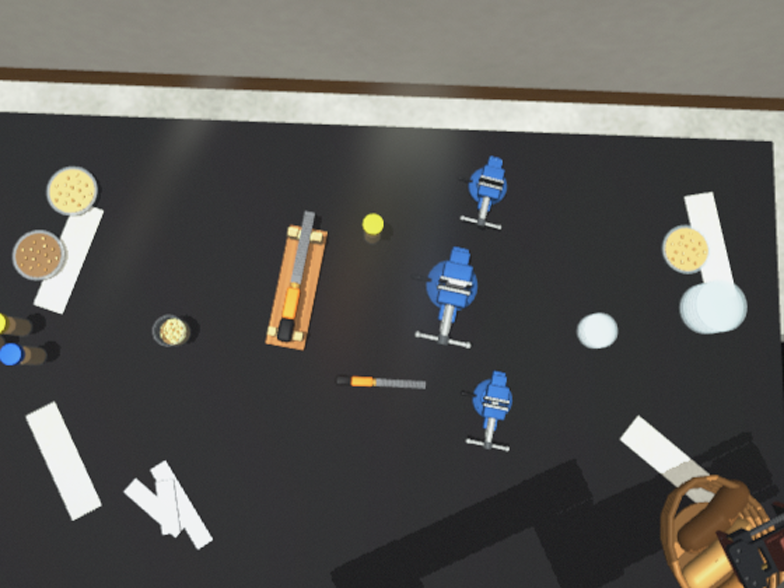

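The scene shows one large vice with the bar at top px (322,205), two small vices at (350,289) and (349,130), the file in the rack at (209,215), and a small loose look-alike file at (260,270).

Run:
```python
from h import *
top=get_image("top");sc=get_image("scene")
for n,(r,c),z in (("grip",(215.1,209),45),("heel",(200.3,208.9),45),("jaws",(201.5,324.7),70),("rack",(207.3,212.1),0),("vialcap",(160,266.5),105),("dish",(235.8,427),52),("dec_grip",(272,260),10),
 ("tip px",(152,221),45),("handle end",(240,203.5),45),("rackcornerFL",(162.5,208),12),("rackFR",(165,233),12),("rackRL",(246,190),12),("rackRR",(249,217),12),
 ("screwend",(242,317),50),("visefar",(178,330),65)):
    print(n,at_z(top,r,c,z).round(1))
print(tri([ray(top,215.1,209),ray(sc,183,312.2)]), tri([ray(top,201.5,324.7),ray(sc,229.9,250.2)]))
```

```text
grip [606.7 148.5  45. ]
heel [643.3 150.4  45. ]
jaws [ 646.2 -133.2   70. ]
rack [631.5 146.    0. ]
vialcap [736.7  11.9 105. ]
dish [ 571.5 -389.8   52. ]
dec_grip [471.5  18.8  10. ]
tip px [765.9 125.7  45. ]
handle end [545.2 159.1  45. ]
rackcornerFL [744.8 160.3  12. ]
rackFR [740.5  96.4  12. ]
rackRL [531.  195.6  12. ]
rackRR [525.5 128.1  12. ]
screwend [ 548.2 -118.3   50. ]
visefar [ 705.6 -145.9   65. ]
[612.64003849 152.9924415   40.30219768] [ 642.80956257 -134.9537315    74.76485655]
```

move_arm([
  [80,177,30,0,0,-0.155,87],
  [80,177,30,0,0,-0.155,87],
  [80,177,30,0,0,-0.155,87],
  [80,177,30,0,0,-0.155,87],
  [80,177,30,0,0,-0.155,87],
])

```text
t: 1.42
ee_pos: [358.6, -380.1, 220.5]
orientation: [-2.534, 1.856, -0.0]
ft_force: [0.3, -0.2, -0.6]
width: 86.7
```

move_arm([
  [80,177,30,0,0,-0.155,87],
  [80,177,30,0,0,-0.155,87],
  [80,177,30,0,0,-0.155,87],
  [80,177,30,0,0,-0.155,87],
  [80,177,30,0,0,-0.155,87],
])

```text
t: 1.83
ee_pos: [438.6, -203.4, 250.7]
orientation: [-2.383, 2.047, -0.001]
ft_force: [-0.1, -0.9, -0.5]
width: 87.5
```

move_arm([
  [80,177,30,0,0,-0.155,87],
  [80,177,30,0,0,-0.155,87],
  [80,177,30,0,0,-0.155,87],
  [80,177,30,0,0,-0.155,87],
  [80,177,30,0,0,-0.155,87],
])

```text
t: 2.25
ee_pos: [518.7, -26.3, 280.7]
orientation: [-2.217, 2.225, -0.001]
ft_force: [-0.2, -0.7, 0.1]
width: 86.9
```

move_arm([
  [80,177,30,0,0,-0.155,87],
  [80,177,30,0,0,-0.155,87],
  [80,177,30,0,0,-0.155,87],
  [80,177,30,0,0,-0.155,87],
  [80,177,30,0,0,-0.155,87],
])

```text
t: 2.67
ee_pos: [598.8, 151.2, 310.6]
orientation: [-2.038, 2.389, -0.0]
ft_force: [0.1, -0.5, -0.1]
width: 87.3
```

Run:
```python
from h import *
im=get_image("wrist");save(im,"w1.png",None,1.4)
o=get_obs();print(o["t"],o["ee_pos"],o["orientation"],o["qpos"],o["ft_force"],o["moment"])
np.set_printoptions(suppress=True,precision=3)
print(im["mtx"],im["camera_from_world"])
np.savez("w1.npz",**im)
for l in("file_grip","file","rack","vise_jaws","vial"):
    print(l,[(np.round(m["location"],1).tolist(),round(m["p"],2)) for m in mark_of(im,l)])
```

```text
2.7167 [601.00676834 155.420582   311.31215737] [-2.03842209e+00  2.38399789e+00  4.77027611e-04] [0.2324916  0.3046595  1.51804574 0.00261315 1.31463701 1.95859785] [1.10394812 2.62920582 1.42868974] [0.18240573 0.02176274 0.01856674]
[[351.629   0.    275.385]
 [  0.    351.629 211.302]
 [  0.      0.      1.   ]] [[  -0.156   -0.988   -0.     243.014]
 [   0.952   -0.151   -0.266 -482.845]
 [   0.263   -0.042    0.964 -656.839]
 [   0.       0.       0.       1.   ]]
file_grip [([165.9, 274.6], 0.82)]
file [([142.8, 277.0], 0.83), ([235.6, 391.9], 0.55)]
rack [([138.7, 273.9], 0.78)]
vise_jaws [([99.3, 505.4], 0.72), ([244.4, 556.5], 0.66)]
vial [([43.8, 362.7], 0.72)]
```

View pics/w1.png

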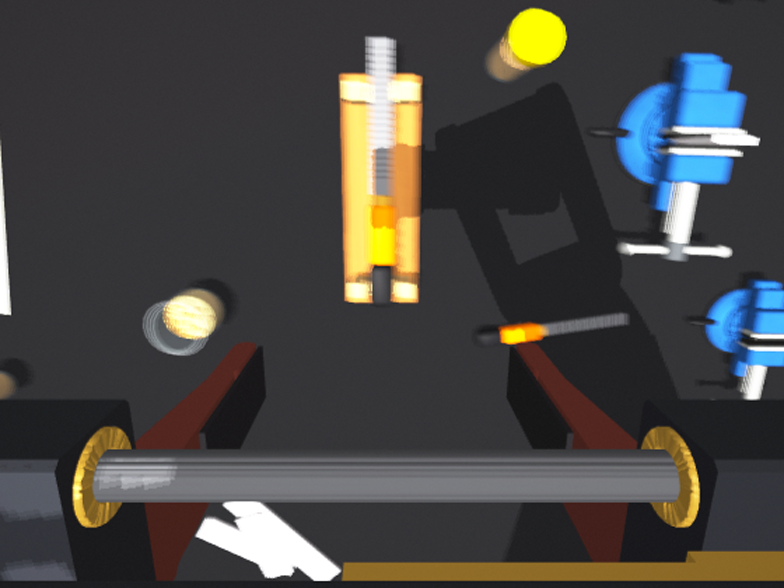

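The wrist view shows the target file (full size, in the rack) with its orange handle at shown px (382,232), the loose small file at (520,333), and the large vice with the bar at (710,137). I'll retake the picture now the arm is still and measure.

Run:
```python
from h import *
np.set_printoptions(suppress=True,precision=1)
im=get_image("wrist");o=get_obs();print(o["ee_pos"],o["orientation"],o["ft_force"])
save(im,"w2.png",(220,10,560,230),2.3)
for l in("file_grip","file","rack","vise_jaws","vise"):
    print(l,[(np.round(m["location"],1).tolist(),round(m["p"],2)) for m in mark_of(im,l)])
c=im["color"];hsv=cv2.cvtColor(c,cv2.COLOR_RGB2HSV)
sub=hsv[135:200,255:290]
m=((sub[...,1]>235)&(sub[...,2]>200)&(sub[...,0]>8)&(sub[...,0]<32))
print(m.sum()); 
for r in range(0,65,5):print(r+135,np.flatnonzero(m[r])+255)
print(hsv[165,240:305,:].tolist()[::3])
np.savez("w2.npz",**im)
```

```text
[597.3 147.  309.7] [ 2.  -2.4 -0. ] [-0.1 -0.2 -0.5]
file_grip [([163.6, 273.4], 0.71), ([235.1, 375.2], 0.55)]
file [([140.4, 273.5], 0.66)]
rack [([136.0, 273.1], 0.84)]
vise_jaws [([99.5, 503.0], 0.98), ([242.5, 554.6], 0.61)]
vise [([100.8, 470.3], 0.97), ([229.9, 525.1], 0.71), ([162.2, 275.8], 0.23)]
670
135 []
140 []
145 []
150 [263 264 265 266 267 268 269 270 271 272 273 274 275 276 277 278 279 280]
155 [263 264 265 266 267 268 269 270 271 272 273 274 275 276 277 278 279 280]
160 [263 264 265 266 267 268 269 270 271 272 273 274 275 276 277 278 279 280]
165 [263 264 265 271 272 273 274 275 276 277 278 279 280]
170 [263 264 265 270 271 272 273 274 275 276 277 278 279 280]
175 [263 264 265 269 270 271 272 273 274 275 276 277 278 279 280]
180 [263 264 265 266 270 271 272 273 274 275 276 277 278 279 280]
185 [263 264 265 266 269 270 271 272 273 274 275 276 277 278 279 280]
190 []
195 []
[[135, 9, 55], [130, 14, 56], [173, 17, 59], [25, 144, 255], [26, 140, 255], [25, 145, 255], [27, 133, 255], [26, 137, 255], [28, 255, 255], [30, 218, 255], [30, 233, 255], [30, 255, 255], [30, 255, 255], [27, 255, 255], [15, 180, 215], [16, 175, 240], [25, 137, 255], [24, 148, 255], [25, 146, 255], [10, 61, 50], [120, 14, 56], [120, 13, 57]]
```

View pics/w2.png

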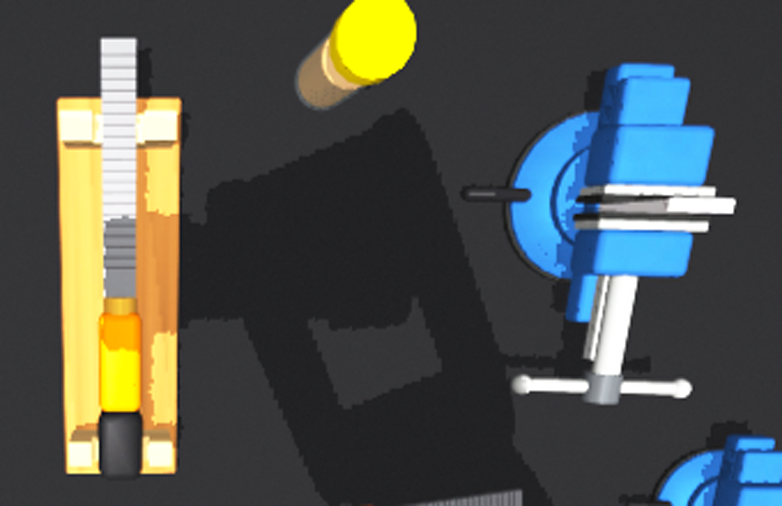

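The crop shows the file axis vertical at crop col 119, tip row 38, orange rows 312–412, handle end row 478; vice jaw plates run across cols 580–715 near row 190, the bar top at (668–735, 206), cross handle ends at (520,384) and (684,388).

Run:
```python
from h import *
np.set_printoptions(suppress=True,precision=1)
im=dict(np.load("w2.npz"))
P=lambda x,y,z:at_z(im,10+y/2.3-.5,220+x/2.3-.5,z)
g0=P(119.5,312,54);g1=P(120,412,56);tip=P(118.5,38,47.5);be=P(120,478,50)
ang=lambda a,b:np.degrees(np.arctan2(*(b-a)[1::-1]))
print("orange",g0,g1,(g0+g1)/2,"tip",tip,"end",be,"yaw",ang(be,tip),ang((g0+g1)/2,tip), "len",np.linalg.norm((tip-be)[:2]))
rc=[P(57,98,12),P(182,98,12),P(176,473,12),P(66,473,12)]
print("rack",rc,np.mean(rc,0),ang(rc[3],rc[0]),ang(rc[2],rc[1]))
print("mark grip",at_z(im,163.6,273.4,45),"heel",at_z(im,140.4,273.5,45),"rack",at_z(im,136,273.1,0))
print("jaws mark",at_z(im,99.5,503,70),"vise",at_z(im,100.8,470.3,0))
ja=P(582,186,70);jb=P(716,186,70);jc=P(578,231,70);jd=P(706,231,70)
print("jaw plates",ja,jb,jc,jd,ang(ja,jb)+90,ang(jc,jd)+90,np.mean([ja,jb,jc,jd],0))
ha=P(520,384,50);hb=P(684,388,50);print("handle",ha,hb,ang(ha,hb)+90,(ha+hb)/2)
for z in(92,100,108):print("bar top",z,P(668,206,z),P(735,205,z))
far=[P(610,64,60),P(674,66,60)];print("far end",far)
top=get_image("top");np.savez("t.npz",**top)
from workcell import recognise
for l in("vise_jaws","vise","file_grip","rack"):
  print(l,[(np.round(m["location"],1).tolist(),round(m["p"],2)) for m in mark_of(top,l)])
```

```text
orange [632.  146.5  54. ] [577.2 155.1  56. ] [604.6 150.8  55. ] tip [767.6 125.   47.5] end [537.1 161.7  50. ] yaw -9.048409056892877 -9.00055509074096 len 233.40314698658457
rack [array([750.7, 163. ,  12. ]), array([739.6,  93.9,  12. ]), array([523.7, 128.3,  12. ]), array([534.7, 197. ,  12. ])] [637.2 145.6  12. ] -8.946718664895691 -9.058507304348662
mark grip [607.4 148.   45. ] heel [636.7 143.1  45. ] rack [639.6 143.4   0. ]
jaws mark [ 642.6 -131.3   70. ] vise [ 643.6 -130.3    0. ]
jaw plates [658.5 -96.   70. ] [ 647.8 -163.3   70. ] [636.6 -93.8  70. ] [ 626.2 -158.9   70. ] -9.075105276540555 -9.078895819584915 [ 642.3 -128.    70. ]
handle [556.1 -71.   50. ] [ 539.1 -162.9   50. ] -10.498584073261284 [ 547.6 -117.    50. ]
bar top 92 [ 643.2 -125.4   92. ] [ 638.5 -157.5   92. ]
bar top 100 [ 643.7 -120.3  100. ] [ 639.1 -151.8  100. ]
bar top 108 [ 644.2 -115.2  108. ] [ 639.7 -146.1  108. ]
far end [array([ 714.5, -115.7,   60. ]), array([ 708.6, -147.4,   60. ])]
vise_jaws [([133.0, 348.9], 0.91), ([289.0, 354.3], 0.7), ([198.9, 325.2], 0.55)]
vise [([135.2, 350.1], 0.96), ([285.1, 350.6], 0.92), ([205.8, 321.2], 0.91), ([217.6, 209.4], 0.54)]
file_grip [([268.8, 257.1], 0.82), ([213.7, 208.3], 0.71)]
rack [([201.6, 212.8], 0.78)]
```

move_arm([
  [8,1,-40,0,0,0,87],
  [16.5,1,-80,0,0,0,87],
  [16.5,1,-120,0,0,0,87],
  [16.5,1,-160,0,0,0,60],
  [16.5,1,-200,0,0,0,60],
])

```text
t: 3.93
ee_pos: [614.5, 149.3, 108.5]
orientation: [-2.037, 2.39, -0.001]
ft_force: [0.3, 1.0, -0.0]
width: 77.2
```

move_arm([
  [0,0,-25,0,0,0,60],
  [0,0,-50,0,0,0,60],
  [0,0,-68,0,0,0,60],
  [0,0,-84,0,0,0,60],
  [0,0,-84,0,0,0,60],
])

```text
t: 4.35
ee_pos: [612.0, 148.7, 22.5]
orientation: [2.035, -2.387, -0.004]
ft_force: [0.1, 0.5, 0.3]
width: 60.1
```

Run:
```python
from h import *
im=get_image("wrist");save(im,"w3.png",(180,80,380,420),1.7)
o=get_obs();print(o["t"],o["ee_pos"],o["orientation"],o["ft_force"],o["width"])
```

```text
4.4 [613.07661933 148.94310923  24.30561304] [ 2.0357585  -2.3886019  -0.00265266] [0.30879824 0.27176693 0.0424248 ] 59.87080366604873
```

View pics/w3.png

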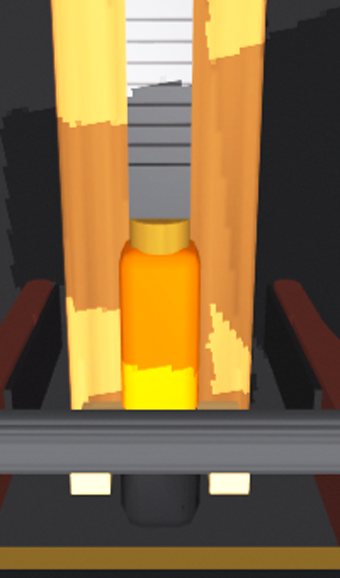

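The handle stands centred between the fingers (crop col ~160), heel ferrule at row 235. Closing.

move_arm([
  [0,0,0,0,0,0,10],
  [0,0,0,0,0,0,10],
  [0,0,0,0,0,0,10],
  [0,0,0,0,0,0,10],
  [0,0,0,0,0,0,10],
])

```text
t: 4.82
ee_pos: [615.0, 149.3, 26.9]
orientation: [-2.037, 2.39, -0.001]
ft_force: [-0.9, 0.7, 0.1]
width: 29.9
```

move_arm([
  [0,0,0,0,0,0,10],
  [0,0,0,0,0,0,10],
  [0,0,0,0,0,0,10],
  [0,0,0,0,0,0,10],
  [0,0,0,0,0,0,10],
])

```text
t: 5.23
ee_pos: [614.4, 149.2, 25.9]
orientation: [2.038, -2.391, -0.0]
ft_force: [0.5, 0.5, -0.3]
width: 10.2
```

move_arm([
  [0,0,4,0,0,0,10],
  [0,0,10,0,0,0,10],
  [0,0,20,0,0,0,10],
  [0,0,30,0,0,0,10],
  [0,0,40,0,0,0,10],
])

```text
t: 5.65
ee_pos: [614.8, 149.3, 67.5]
orientation: [-2.037, 2.39, -0.001]
ft_force: [0.4, 0.5, -0.1]
width: 10.1
```

Run:
```python
from h import *
im=get_image("wrist");save(im,"w4.png",(180,80,380,420),1.7)
for i in range(3):
  o=get_obs();print(o["t"],o["ee_pos"],o["orientation"],o["ft_force"],o["moment"],o["width"]);sc=get_image("scene")
save(sc,"s4.png",(240,100,440,250),4)
```

```text
5.7 [616.17593439 149.60234092  69.56043735] [-2.0354516   2.38833112 -0.00295198] [0.59025377 0.41364235 1.21394791] [ 0.06162476 -0.0272332   0.01878925] 10.22065362911315
5.75 [616.18589266 149.64328772  68.71534884] [-2.03534822  2.38807897 -0.00317694] [ 0.19313732 -0.49117948  0.36812411] [0.04814478 0.00782693 0.06529074] 9.67698144976792
5.8 [615.49144086 149.45076833  67.63037101] [-2.03611186e+00  2.38913259e+00 -2.07860690e-03] [-0.03380152  0.32010853 -0.00498484] [ 0.03384446  0.05397404 -0.01275381] 10.225943337922338
```

View pics/s4.png

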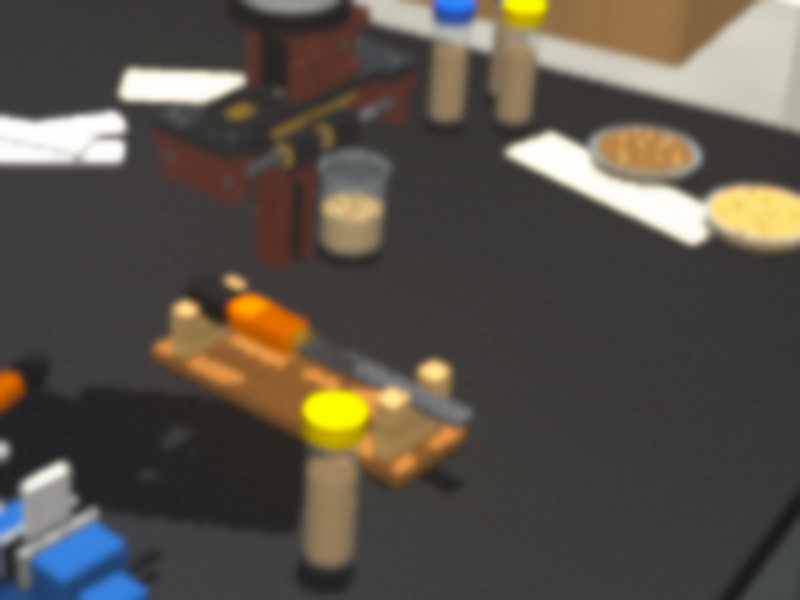

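The picture shows the file still in the rest and the fingers well behind it, near the beaker (crop (280,260)): the grasp missed. Checking the calibration against the measured TCP.

Run:
```python
from h import *
np.set_printoptions(suppress=True,precision=1)
o=get_obs();p=o["ee_pos"];print(p,o["qpos"])
for n in("scene","top","wrist"):
    im=get_image(n)
    print(n,"TCP proj col,row",proj(im,p),"grip",proj(im,[606.5,150.5,45]), [ (np.round(m["location"],1).tolist(),round(m["p"],2)) for m in mark_of(im,"file_grip")])
    T=im["camera_from_world"];print("cam at",-T[:3,:3].T@T[:3,3], "view dir",-T[2,:3])
    if n=="scene":print("fingertip seen at z=68 ->",at_z(im,166,308.7,68), tri([ray(im,183,312.2),]*1) if 0 else "")
    if n=="top":save(im,"t4.png",(130,100,360,300),3)
```

```text
[614.8 149.3  66.8] [ 0.2  0.6  1.7 -0.   0.9  1.9]
scene TCP proj col,row [309.9 175.7] grip [307.3 181.6] [([195.9, 239.3], 0.68), ([182.9, 309.4], 0.59)]
cam at [1191.8 -790.6  715.2] view dir [-0.5  0.7 -0.6]
fingertip seen at z=68 -> [585.2 189.5  68. ] 
top TCP proj col,row [208.  210.8] grip [208.2 215.1] [([270.4, 258.5], 0.69)]
cam at [ 475.2   19.8 1333.6] view dir [ 0.1 -0.  -1. ]
wrist TCP proj col,row [275.1 242. ] grip [275.2 242.4] [([350.0, 458.7], 0.65), ([240.0, 274.3], 0.64), ([322.1, 42.8], 0.51)]
cam at [686.  137.9 259.2] view dir [-0.3  0.  -1. ]
```

View pics/t4.png

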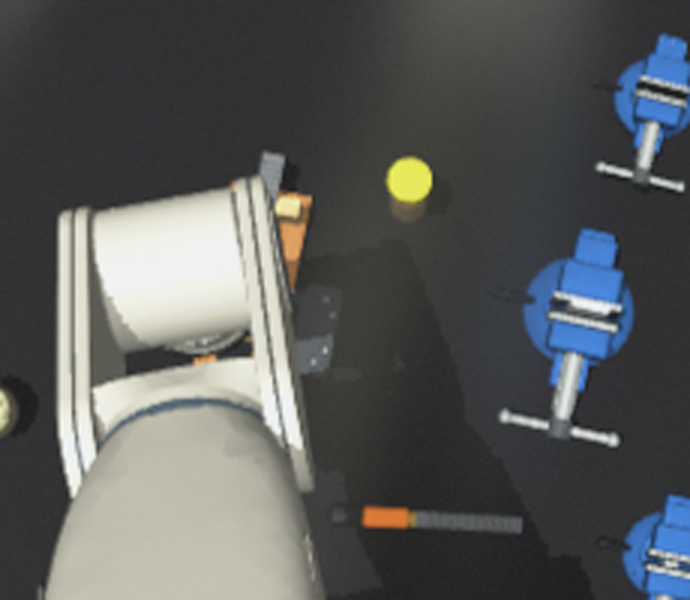

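Run:
```python
from h import *
p=get_obs()["ee_pos"];out=[]
for n,(x0,y0,x1,y1) in(("scene",(250,110,370,230)),("wrist",(170,90,390,310))):
    im=get_image(n);f=480/(x1-x0)
    c=cv2.resize(np.ascontiguousarray(im["color"][y0:y1,x0:x1,::-1]),(390,390) if 0 else (395,480),interpolation=cv2.INTER_CUBIC)
    for h,col in((0,(0,0,255)),(18.7,(0,255,0)),(40,(255,0,255))):
        u=proj(im,p+[0,0,h]);q=(int((u[0]-x0)*395/(x1-x0)),int((u[1]-y0)*480/(y1-y0)))
        cv2.drawMarker(c,q,col,cv2.MARKER_CROSS,12,1)
    out.append(c)
cv2.imwrite("pics/m5.png",np.hstack(out))
```

```text
(no output)
```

View pics/m5.png

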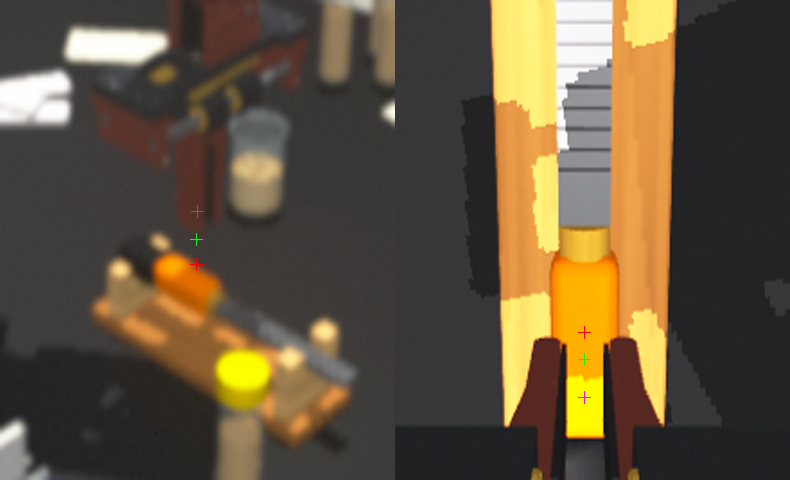

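Both pictures agree that the real fingertips are about 30 mm above the reported TCP (left crop tip row 220 against the projected TCP at row 265). That explains why the fingers shut empty above the handle, so I'll go lower, step by step, watching the force.

move_arm([
  [0,0,0,0,0,0,60],
  [0,0,0,0,0,0,60],
  [0,0,0,0,0,0,60],
  [0,0,0,0,0,0,60],
  [0,0,0,0,0,0,60],
])

```text
t: 6.67
ee_pos: [614.4, 149.2, 66.0]
orientation: [-2.038, 2.391, 0.0]
ft_force: [0.3, 0.3, -0.4]
width: 39.9
```

move_arm([
  [0,0,-10,0,0,0,60],
  [0,0,-20,0,0,0,60],
  [0,0,-30,0,0,0,60],
  [0,0,-40,0,0,0,60],
  [0,0,-46,0,0,0,60],
])

```text
t: 7.08
ee_pos: [613.3, 148.9, 17.8]
orientation: [2.036, -2.389, -0.002]
ft_force: [0.1, -0.2, 0.0]
width: 60.1
```

move_arm([
  [0,0,-2,0,0,0,60],
  [0,0,-4,0,0,0,60],
  [0,0,-6,0,0,0,60],
  [0,0,-6,0,0,0,60],
])

```text
t: 7.42
ee_pos: [614.5, 149.2, 13.9]
orientation: [-2.038, 2.391, -0.0]
ft_force: [0.2, -0.7, -0.2]
width: 60.1
```

move_arm([
  [0,0,-2,0,0,0,60],
  [0,0,-4,0,0,0,60],
  [0,0,-6,0,0,0,60],
  [0,0,-6,0,0,0,60],
])

```text
t: 7.75
ee_pos: [614.2, 149.2, 7.7]
orientation: [2.038, -2.391, -0.0]
ft_force: [-0.3, 0.3, -0.3]
width: 60.3
```

Run:
```python
from h import *
p=get_obs()["ee_pos"];print(get_obs());out=[]
for n,(x0,y0,x1,y1) in(("scene",(250,110,370,230)),("wrist",(170,90,390,310))):
    im=get_image(n)
    c=cv2.resize(np.ascontiguousarray(im["color"][y0:y1,x0:x1,::-1]),(395,480),interpolation=cv2.INTER_CUBIC)
    for h,col in((0,(0,0,255)),(30,(0,255,0))):
        u=proj(im,p+[0,0,h]);q=(int((u[0]-x0)*395/(x1-x0)),int((u[1]-y0)*480/(y1-y0)))
        cv2.drawMarker(c,q,col,cv2.MARKER_CROSS,12,1)
    out.append(c)
cv2.imwrite("pics/m6.png",np.hstack(out))
```

```text
{'t': 7.75, 'qpos': array([ 2.19424087e-01,  6.73020256e-01,  1.70068991e+00, -1.28405267e-06,
        7.68202146e-01,  1.94941568e+00]), 'qvel': array([ 0.00040355, -0.0019068 ,  0.0001103 , -0.00056359,  0.00715764,
       -0.00141062]), 'joint_torque': array([-1.66896985e-03, -6.09311628e+01, -1.98964816e+01, -9.15240700e-03,
       -1.46337915e-01, -1.54065738e-04]), 'ee_pos': array([614.22229656, 149.17267823,   7.70644446]), 'orientation': array([ 2.03759060e+00, -2.39082639e+00, -2.33441528e-04]), 'ft_force': array([-0.28871359,  0.25411184, -0.2721466 ]), 'moment': array([0.03002465, 0.00672998, 0.03548816]), 'width': 60.299728730387116}
```

View pics/m6.png

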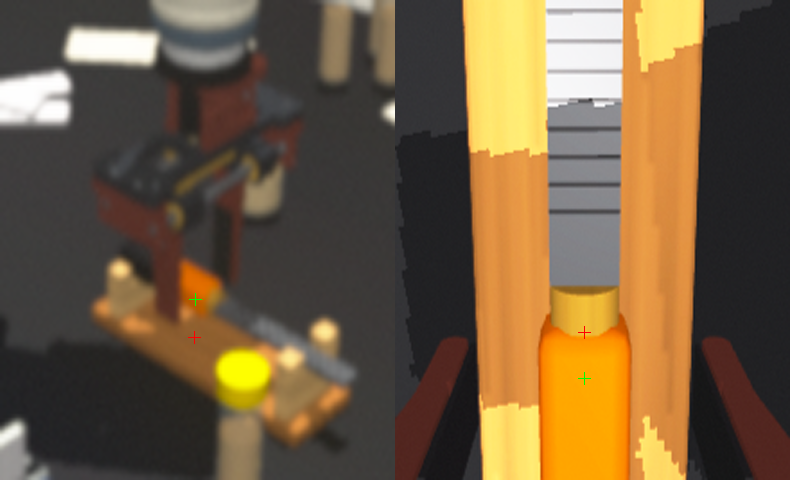

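The fingertips straddle the handle: near tip at (170,320), far tip at (228,280), and their mean coincides with the "+30 mm" mark, so the offset is +30 mm, vertical only. 13 mm more down, then close.

move_arm([
  [0,0,-4,0,0,0,60],
  [0,0,-8,0,0,0,60],
  [0,0,-11,0,0,0,60],
  [0,0,-13,0,0,0,60],
  [0,0,-13,0,0,0,20],
])

```text
t: 8.27
ee_pos: [614.0, 149.1, -5.8]
orientation: [2.037, -2.39, -0.001]
ft_force: [0.1, 1.4, 0.2]
width: 56.2
```

move_arm([
  [0,0,0,0,0,0,10],
  [0,0,0,0,0,0,10],
  [0,0,0,0,0,0,10],
  [0,0,0,0,0,0,10],
  [0,0,0,0,0,0,10],
])

```text
t: 8.68
ee_pos: [614.5, 149.2, -4.9]
orientation: [-2.038, 2.391, -0.0]
ft_force: [0.0, -1.2, -0.7]
width: 24.2
```

move_arm([
  [0,0,0,0,0,0,10],
  [0,0,0,0,0,0,10],
  [0,0,0,0,0,0,10],
  [0,0,0,0,0,0,10],
  [0,0,0,0,0,0,10],
])

```text
t: 9.1
ee_pos: [614.5, 149.2, -4.9]
orientation: [-2.038, 2.391, -0.0]
ft_force: [-0.3, -1.0, 2.2]
width: 23.9
```

move_arm([
  [0,0,3,0,0,0,10],
  [0,0,10,0,0,0,10],
  [0,0,20,0,0,0,10],
  [0,0,35,0,0,0,10],
  [0,0,50,0,0,0,10],
])

```text
t: 9.52
ee_pos: [614.1, 149.1, 45.9]
orientation: [2.037, -2.391, -0.0]
ft_force: [0.3, 0.2, -1.5]
width: 23.8
```

move_arm([
  [0,0,15,0,0,0,10],
  [0,0,30,0,0,0,10],
  [0,0,40,0,0,0,10],
  [0,0,45,0,0,0,10],
  [0,0,45,0,0,0,10],
])

```text
t: 9.93
ee_pos: [615.3, 149.4, 91.6]
orientation: [-2.036, 2.389, -0.002]
ft_force: [-0.4, -0.2, -2.2]
width: 23.9
```

Run:
```python
from h import *
np.set_printoptions(suppress=True,precision=2)
for i in range(3):
  sc=get_image("scene");o=get_obs();print(o["t"],o["ee_pos"],o["ft_force"],o["moment"],o["width"])
p=o["ee_pos"]
w=get_image("wrist")
out=[]
for im,(x0,y0,x1,y1) in((sc,(250,60,400,210)),(w,(170,10,390,310))):
    c=cv2.resize(np.ascontiguousarray(im["color"][y0:y1,x0:x1,::-1]),(395,480),interpolation=cv2.INTER_CUBIC)
    d=np.array([.9877,-.1564,0])
    for q,col in((p+[0,0,50]+d*154,(0,0,255)),(p+[0,0,50]+d*24,(0,255,0)),(p+[0,0,50]-d*81,(255,0,255))):
        u=proj(im,q);cv2.drawMarker(c,(int((u[0]-x0)*395/(x1-x0)),int((u[1]-y0)*480/(y1-y0))),col,cv2.MARKER_CROSS,12,1)
    out.append(c)
cv2.imwrite("pics/m7.png",np.hstack(out))
```

```text
9.9833 [614.62 149.26  90.51] [ 1.26 -0.2  -2.11] [-0.    0.07  0.03] 23.81389490701535
10.0333 [614.1  149.13  89.75] [ 0.22  0.22 -1.91] [0.01 0.12 0.02] 23.85601723732697
10.0833 [613.81 149.08  89.28] [ 0.43  0.17 -1.62] [ 0.01  0.08 -0.04] 23.873885534589984
```

View pics/m7.png

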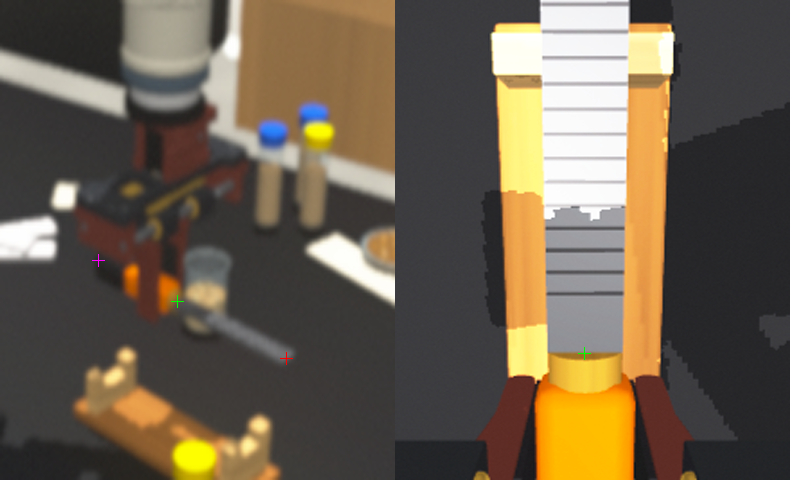

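The file is held level: the predicted tip (286,357) lies on the seen tip, and the heel mark falls on the ferrule. Moving to the stroke start over the bar.

move_arm([
  [-10,-25,4,0,0,0,10],
  [-25,-60,8,0,0,0,10],
  [-40,-95,8,0,0,0,10],
  [-55,-130,8,0,0,0,10],
  [-70,-165,8,0,0,0,10],
])

```text
t: 10.55
ee_pos: [543.0, -17.0, 97.2]
orientation: [2.038, -2.39, -0.001]
ft_force: [-0.2, 0.4, -2.1]
width: 23.7
```

move_arm([
  [-14,-33,0,0,0,0,10],
  [-26,-62,0,0,0,0,10],
  [-35,-83,-4,0,0,0,10],
  [-39.2,-92,-8,0,0,0,10],
  [-39.2,-94,-8,0,0,0,10],
])

```text
t: 10.97
ee_pos: [503.4, -110.9, 88.7]
orientation: [2.034, -2.392, -0.003]
ft_force: [-0.8, -0.7, -1.6]
width: 23.9
```

Run:
```python
from h import *
np.set_printoptions(suppress=True,precision=2)
for i in range(3):
  w=get_image("wrist" if i<2 else "scene");o=get_obs();print(o["t"],o["ee_pos"],o["ft_force"],o["moment"],o["width"])
  if i==1: 
    W=w; print([(np.round(m["location"],1).tolist(),round(m["p"],2)) for m in mark_of(w,"vise_jaws")])
  
p=o["ee_pos"];d=np.array([.9877,-.1564,0]);sc=w
out=[]
for im,(x0,y0,x1,y1) in((sc,(190,140,310,260)),(W,(130,10,430,310))):
    c=cv2.resize(np.ascontiguousarray(im["color"][y0:y1,x0:x1,::-1]),(395,480),interpolation=cv2.INTER_CUBIC)
    for q,col in((p+[0,0,50]+d*154,(0,0,255)),(p+[0,0,50]+d*24,(0,255,0)),([642.5,-131.5,107],(255,0,255)),([642.5,-131.5,70],(0,255,255))):
        u=proj(im,q);cv2.drawMarker(c,(int((u[0]-x0)*395/(x1-x0)),int((u[1]-y0)*480/(y1-y0))),col,cv2.MARKER_CROSS,12,1)
    out.append(c)
cv2.imwrite("pics/m8.png",np.hstack(out))
```

```text
11.0167 [ 504.52 -110.34   89.19] [-0.13 -0.77 -2.04] [ 0.01  0.09 -0.02] 23.83739889651155
11.0667 [ 505.28 -109.65   89.53] [ 0.09 -0.5  -2.57] [0.07 0.02 0.04] 23.929047401750363
[([288.1, 428.0], 0.72)]
11.1667 [ 505.88 -108.91   89.89] [ 0.74 -0.61 -2.01] [0.1  0.06 0.02] 24.00560051906543
```

View pics/m8.png

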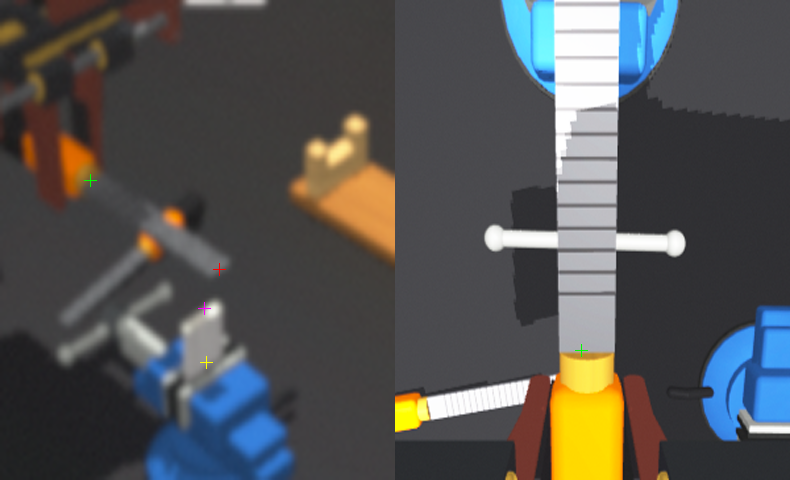

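The file is lined up with the vice; the predicted bar top (205,309) sits on the seen bar end (about row 311), so it should touch at reported z ≈ 58. Feeling down.

move_arm([
  [0,0,-10,0,0,0,10],
  [0,0,-18,0,0,0,10],
  [0,0,-24,0,0,0,10],
  [0,0,-26,0,0,0,10],
  [0,0,-26,0,0,0,10],
])

```text
t: 11.58
ee_pos: [504.6, -109.3, 62.9]
orientation: [2.038, -2.39, -0.003]
ft_force: [0.1, 0.3, -2.7]
width: 24.0
```

move_arm([
  [0,0,-0.7,0,0,0,10],
  [0,0,-1.4,0,0,0,10],
  [0,0,-2,0,0,0,10],
  [0,0,-2,0,0,0,10],
])

```text
t: 11.92
ee_pos: [505.4, -109.9, 62.1]
orientation: [-2.038, 2.391, -0.001]
ft_force: [0.1, -0.1, -2.7]
width: 24.2
```

move_arm([
  [0,0,-0.5,0,0,0,10],
  [0,0,-1,0,0,0,10],
  [0,0,-1,0,0,0,10],
])

```text
t: 12.17
ee_pos: [505.2, -109.8, 61.0]
orientation: [-2.038, 2.391, -0.0]
ft_force: [0.2, 0.0, -2.0]
width: 24.1
```

move_arm([
  [0,0,-0.5,0,0,0,10],
  [0,0,-1,0,0,0,10],
  [0,0,-1,0,0,0,10],
])

```text
t: 12.42
ee_pos: [505.2, -109.8, 59.9]
orientation: [2.038, -2.391, -0.0]
ft_force: [-0.1, 0.4, -2.0]
width: 23.7
```

move_arm([
  [0,0,-0.5,0,0,0,10],
  [0,0,-0.5,0,0,0,10],
])

```text
t: 12.58
ee_pos: [505.2, -109.8, 59.4]
orientation: [2.038, -2.391, -0.0]
ft_force: [0.4, -0.5, -2.4]
width: 23.8
```

move_arm([
  [0,0,-0.5,0,0,0,10],
  [0,0,-0.5,0,0,0,10],
])

```text
t: 12.75
ee_pos: [505.2, -109.8, 58.9]
orientation: [2.038, -2.391, -0.0]
ft_force: [0.7, 0.3, -2.1]
width: 23.9
```

move_arm([
  [0,0,-0.5,0,0,0,10],
  [0,0,-0.5,0,0,0,10],
])

```text
t: 12.92
ee_pos: [505.2, -109.8, 58.4]
orientation: [2.038, -2.391, -0.0]
ft_force: [-0.2, -0.2, -2.6]
width: 23.6
```

move_arm([
  [0,0,-0.5,0,0,0,10],
  [0,0,-0.5,0,0,0,10],
])

```text
t: 13.08
ee_pos: [505.2, -109.8, 57.9]
orientation: [2.038, -2.391, -0.0]
ft_force: [1.0, 0.1, -2.8]
width: 23.7
```

move_arm([
  [0,0,-0.5,0,0,0,10],
  [0,0,-0.5,0,0,0,10],
])

```text
t: 13.25
ee_pos: [505.2, -109.8, 57.4]
orientation: [2.038, -2.391, -0.0]
ft_force: [-0.4, 0.2, -1.4]
width: 23.8
```

move_arm([
  [0,0,-0.5,0,0,0,10],
  [0,0,-0.5,0,0,0,10],
])

```text
t: 13.42
ee_pos: [505.2, -109.8, 56.9]
orientation: [2.038, -2.391, -0.0]
ft_force: [0.1, -0.1, -1.7]
width: 23.8
```

move_arm([
  [0,0,-0.5,0,0,0,10],
  [0,0,-0.5,0,0,0,10],
])

```text
t: 13.58
ee_pos: [505.2, -109.8, 56.4]
orientation: [2.038, -2.391, -0.0]
ft_force: [0.2, 0.3, -1.8]
width: 23.8
```

move_arm([
  [0,0,-0.5,0,0,0,10],
  [0,0,-0.5,0,0,0,10],
])

```text
t: 13.75
ee_pos: [505.3, -109.8, 56.0]
orientation: [-2.038, 2.391, -0.0]
ft_force: [0.4, 0.7, -1.9]
width: 23.8
```

Run:
```python
from h import *
o=get_obs();print(o["ft_force"],o["moment"],o["joint_torque"])
```

```text
[ 0.41763259  0.69194584 -1.94131282] [0.05215282 0.03624278 0.00116338] [-7.80626615e-04 -4.87527502e+01 -1.85891712e+01  1.25171631e-02
 -7.24391313e-02  1.01572830e-03]
```

move_arm([
  [0,0,-0.5,0,0,0,10],
  [0,0,-0.5,0,0,0,10],
])

```text
t: 13.92
ee_pos: [505.4, -109.8, 55.6]
orientation: [-2.038, 2.391, -0.001]
ft_force: [-1.3, 0.0, 0.5]
width: 23.6
```

move_arm([
  [0,0,-0.5,0,0,0,10],
  [0,0,-0.5,0,0,0,10],
])

```text
t: 14.08
ee_pos: [505.6, -109.9, 55.1]
orientation: [-2.038, 2.391, -0.001]
ft_force: [-0.9, 0.2, 1.8]
width: 23.7
```

Run:
```python
from h import *
o=get_obs();print(o["ft_force"],o["moment"],o["joint_torque"])
```

```text
[-0.85465009  0.19994126  1.76904818] [ 0.04444111 -0.20826174  0.02757141] [-1.59421912e-02 -4.71686625e+01 -1.79221040e+01 -1.08421795e-03
  1.03535056e-01  7.73727283e-03]
```

Contact at commanded z ≈ 56 (bar end ≈ 103.5 mm), about 4 N/mm, and 3.9 N of pressure now. First stroke in small steps with force feedback (unloaded reading is −2.1).

move_arm([
  [3.5,-0.5,-0.1,0,0,0,10],
  [7,-1.1,-0.1,0,0,0,10],
  [10.4,-1.6,-0.1,0,0,0,10],
  [13.8,-2.2,-0.1,0,0,0,10],
])

```text
t: 14.42
ee_pos: [519.3, -112.0, 54.9]
orientation: [2.038, -2.391, -0.0]
ft_force: [-2.3, 1.2, 1.7]
width: 23.4
```

move_arm([
  [3.5,-0.5,-0.1,0,0,0,10],
  [7,-1.1,-0.1,0,0,0,10],
  [10.4,-1.6,-0.1,0,0,0,10],
  [13.8,-2.2,-0.1,0,0,0,10],
])

```text
t: 14.75
ee_pos: [533.1, -114.2, 54.8]
orientation: [2.038, -2.391, -0.0]
ft_force: [-4.3, 0.0, 3.3]
width: 24.1
```

move_arm([
  [3.5,-0.5,0.1,0,0,0,10],
  [7,-1.1,0.1,0,0,0,10],
  [10.4,-1.6,0.15,0,0,0,10],
  [13.8,-2.2,0.2,0,0,0,10],
])

```text
t: 15.08
ee_pos: [546.9, -116.4, 55.0]
orientation: [2.038, -2.391, -0.0]
ft_force: [-2.3, 1.1, 2.5]
width: 24.1
```

move_arm([
  [3.5,-0.5,0,0,0,0,10],
  [7,-1.1,0.05,0,0,0,10],
  [10.4,-1.6,0.1,0,0,0,10],
  [13.8,-2.2,0.1,0,0,0,10],
])

```text
t: 15.42
ee_pos: [560.7, -118.6, 55.1]
orientation: [2.038, -2.391, -0.0]
ft_force: [-3.6, 0.5, 2.8]
width: 23.7
```

move_arm([
  [3.5,-0.5,0.05,0,0,0,10],
  [7,-1.1,0.1,0,0,0,10],
  [10.4,-1.6,0.15,0,0,0,10],
  [13.8,-2.2,0.2,0,0,0,10],
])

```text
t: 15.75
ee_pos: [574.5, -120.8, 55.3]
orientation: [2.038, -2.391, -0.0]
ft_force: [-4.0, 0.7, 4.3]
width: 23.8
```

move_arm([
  [3.5,-0.5,0.2,0,0,0,10],
  [7,-1.1,0.3,0,0,0,10],
  [10.4,-1.6,0.35,0,0,0,10],
  [14.8,-2.3,0.4,0,0,0,10],
])

```text
t: 16.08
ee_pos: [589.2, -123.1, 55.6]
orientation: [2.038, -2.391, -0.0]
ft_force: [-3.0, 1.0, 2.2]
width: 23.4
```

First stroke done, at 3.8–6.4 N. Lift, return clear of the bar, and touch down again.

move_arm([
  [0,0,2,0,0,0,10],
  [0,0,6,0,0,0,10],
  [0,0,12,0,0,0,10],
  [0,0,14,0,0,0,10],
  [0,0,14,0,0,0,10],
])

```text
t: 16.5
ee_pos: [589.6, -123.2, 70.6]
orientation: [-2.037, 2.39, -0.002]
ft_force: [-1.3, 0.3, -1.8]
width: 23.7
```

move_arm([
  [-25,4,0,0,0,0,10],
  [-55,8.7,0,0,0,0,10],
  [-78,12.4,0,0,0,0,10],
  [-83.8,13.3,0,0,0,0,10],
  [-83.8,13.3,0,0,0,0,10],
])

```text
t: 16.92
ee_pos: [503.6, -109.5, 69.8]
orientation: [2.037, -2.391, -0.001]
ft_force: [0.3, -0.4, -1.9]
width: 24.0
```

move_arm([
  [0,0,-4,0,0,0,10],
  [0,0,-8,0,0,0,10],
  [0,0,-11,0,0,0,10],
  [0,0,-12.7,0,0,0,10],
  [0,0,-12.7,0,0,0,10],
])

```text
t: 17.33
ee_pos: [505.4, -109.8, 56.2]
orientation: [2.038, -2.391, -0.001]
ft_force: [-0.7, 0.5, -2.4]
width: 24.0
```

Commanded z is 57.0, free of the bar. Touch down.

move_arm([
  [0,0,-0.7,0,0,0,10],
  [0,0,-1.3,0,0,0,10],
  [0,0,-1.8,0,0,0,10],
  [0,0,-2.1,0,0,0,10],
  [0,0,-2.1,0,0,0,10],
])

```text
t: 17.75
ee_pos: [505.5, -109.8, 55.0]
orientation: [-2.038, 2.391, -0.001]
ft_force: [0.2, 0.3, -1.0]
width: 23.7
```

move_arm([
  [3.5,-0.5,-0.1,0,0,0,10],
  [7,-1.1,-0.1,0,0,0,10],
  [10.4,-1.6,-0.1,0,0,0,10],
  [13.8,-2.2,-0.1,0,0,0,10],
])

```text
t: 18.08
ee_pos: [519.5, -112.1, 54.9]
orientation: [-2.038, 2.391, -0.0]
ft_force: [-2.6, 0.0, 0.1]
width: 24.0
```

move_arm([
  [3.5,-0.5,0,0,0,0,10],
  [7,-1.1,0,0,0,0,10],
  [10.4,-1.6,0,0,0,0,10],
  [13.8,-2.2,0.1,0,0,0,10],
])

```text
t: 18.42
ee_pos: [533.1, -114.2, 54.9]
orientation: [2.038, -2.391, -0.0]
ft_force: [-2.6, 0.2, 1.2]
width: 23.3
```

move_arm([
  [3.5,-0.5,-0.15,0,0,0,10],
  [7,-1.1,-0.2,0,0,0,10],
  [10.4,-1.6,-0.2,0,0,0,10],
  [13.8,-2.2,-0.2,0,0,0,10],
])

```text
t: 18.75
ee_pos: [546.8, -116.4, 54.7]
orientation: [2.038, -2.391, -0.0]
ft_force: [-2.7, 0.5, 3.2]
width: 23.8
```

move_arm([
  [3.5,-0.5,0.05,0,0,0,10],
  [7,-1.1,0.1,0,0,0,10],
  [10.4,-1.6,0.15,0,0,0,10],
  [13.8,-2.2,0.2,0,0,0,10],
])

```text
t: 19.08
ee_pos: [560.7, -118.6, 54.9]
orientation: [2.038, -2.391, -0.0]
ft_force: [-4.1, 1.2, 3.3]
width: 23.7
```

move_arm([
  [3.5,-0.5,0.1,0,0,0,10],
  [7,-1.1,0.2,0,0,0,10],
  [10.4,-1.6,0.25,0,0,0,10],
  [13.8,-2.2,0.3,0,0,0,10],
])

```text
t: 19.42
ee_pos: [574.5, -120.8, 55.2]
orientation: [2.038, -2.391, -0.0]
ft_force: [-3.0, 0.3, 4.3]
width: 23.8
```

move_arm([
  [3.5,-0.5,0.1,0,0,0,10],
  [7,-1.1,0.2,0,0,0,10],
  [10.4,-1.6,0.25,0,0,0,10],
  [14.8,-2.3,0.3,0,0,0,10],
])

```text
t: 19.75
ee_pos: [589.1, -123.1, 55.4]
orientation: [2.038, -2.391, -0.001]
ft_force: [-3.7, 0.9, 3.5]
width: 23.7
```

move_arm([
  [0,0,2,0,0,0,10],
  [0,0,6,0,0,0,10],
  [0,0,12,0,0,0,10],
  [0,0,14,0,0,0,10],
  [0,0,14,0,0,0,10],
])

```text
t: 20.17
ee_pos: [589.6, -123.2, 70.3]
orientation: [-2.037, 2.39, -0.002]
ft_force: [-0.5, 0.3, -2.7]
width: 24.0
```

move_arm([
  [-25,4,0,0,0,0,10],
  [-55,8.7,0,0,0,0,10],
  [-78,12.4,0,0,0,0,10],
  [-83.8,13.3,0,0,0,0,10],
  [-83.8,13.3,0,0,0,0,10],
])

```text
t: 20.58
ee_pos: [503.6, -109.5, 69.5]
orientation: [2.037, -2.391, -0.001]
ft_force: [0.5, -1.0, -2.6]
width: 23.8
```

move_arm([
  [0,0,-4,0,0,0,10],
  [0,0,-8,0,0,0,10],
  [0,0,-11,0,0,0,10],
  [0,0,-13,0,0,0,10],
  [0,0,-13,0,0,0,10],
])

```text
t: 21.0
ee_pos: [505.4, -109.8, 55.7]
orientation: [2.037, -2.391, -0.001]
ft_force: [-0.4, 0.1, -1.3]
width: 23.6
```

move_arm([
  [0,0,-0.6,0,0,0,10],
  [0,0,-1.1,0,0,0,10],
  [0,0,-1.6,0,0,0,10],
  [0,0,-2,0,0,0,10],
  [0,0,-2,0,0,0,10],
])

```text
t: 21.42
ee_pos: [505.5, -109.9, 54.7]
orientation: [-2.037, 2.391, -0.001]
ft_force: [0.8, -0.0, -0.5]
width: 24.0
```

move_arm([
  [0,0,-0.3,0,0,0,10],
  [0,0,-0.5,0,0,0,10],
  [0,0,-0.5,0,0,0,10],
])

```text
t: 21.67
ee_pos: [505.6, -109.9, 54.2]
orientation: [-2.037, 2.391, -0.001]
ft_force: [0.5, 0.5, 2.1]
width: 23.9
```

move_arm([
  [3.5,-0.5,0,0,0,0,10],
  [7,-1.1,0.05,0,0,0,10],
  [10.4,-1.6,0.1,0,0,0,10],
  [13.8,-2.2,0.15,0,0,0,10],
])

```text
t: 22.0
ee_pos: [519.3, -112.0, 54.1]
orientation: [2.038, -2.391, -0.0]
ft_force: [-2.2, -0.1, 1.7]
width: 23.9
```

move_arm([
  [3.5,-0.5,0.1,0,0,0,10],
  [7,-1.1,0.15,0,0,0,10],
  [10.4,-1.6,0.2,0,0,0,10],
  [13.8,-2.2,0.25,0,0,0,10],
])

```text
t: 22.33
ee_pos: [533.1, -114.2, 54.3]
orientation: [2.038, -2.391, -0.0]
ft_force: [-3.5, 0.9, 1.7]
width: 24.2
```

move_arm([
  [3.5,-0.5,0,0,0,0,10],
  [7,-1.1,0.05,0,0,0,10],
  [10.4,-1.6,0.1,0,0,0,10],
  [13.8,-2.2,0.15,0,0,0,10],
])

```text
t: 22.67
ee_pos: [546.9, -116.4, 54.5]
orientation: [2.038, -2.391, -0.0]
ft_force: [-2.0, 1.0, 2.2]
width: 23.8
```

move_arm([
  [3.5,-0.5,0.1,0,0,0,10],
  [7,-1.1,0.15,0,0,0,10],
  [10.4,-1.6,0.2,0,0,0,10],
  [13.8,-2.2,0.25,0,0,0,10],
])

```text
t: 23.0
ee_pos: [560.7, -118.6, 54.8]
orientation: [2.038, -2.391, -0.0]
ft_force: [-3.2, 0.0, 3.2]
width: 23.7
```

move_arm([
  [3.5,-0.5,0.1,0,0,0,10],
  [7,-1.1,0.2,0,0,0,10],
  [10.4,-1.6,0.3,0,0,0,10],
  [13.8,-2.2,0.4,0,0,0,10],
])

```text
t: 23.33
ee_pos: [574.6, -120.8, 55.2]
orientation: [-2.038, 2.391, 0.0]
ft_force: [-2.5, -0.0, 1.6]
width: 23.7
```

move_arm([
  [3.5,-0.5,0.1,0,0,0,10],
  [7,-1.1,0.15,0,0,0,10],
  [10.4,-1.6,0.2,0,0,0,10],
  [14.8,-2.3,0.3,0,0,0,10],
])

```text
t: 23.67
ee_pos: [589.2, -123.1, 55.4]
orientation: [2.038, -2.391, -0.0]
ft_force: [-1.7, 0.7, 0.8]
width: 23.7
```

Three strokes done (the second began with low force, 1–2 N). I'll add two more, first correcting the file's small nose-up settling (about 10 mrad).

move_arm([
  [0,0,2,0,0,0,10],
  [0,0,6,0,0,0,10],
  [0,0,12,0,0,0,10],
  [0,0,14,0.0016,0.0099,0,10],
  [0,0,14,0.0016,0.0099,0,10],
])

```text
t: 24.08
ee_pos: [590.0, -123.3, 70.5]
orientation: [2.034, -2.387, -0.01]
ft_force: [0.5, 0.3, -1.4]
width: 24.0
```

move_arm([
  [-25,4,0,0,0,0,10],
  [-55,8.7,0,0,0,0,10],
  [-78,12.4,0,0,0,0,10],
  [-83.8,13.3,0,0,0,0,10],
  [-83.8,13.3,0,0,0,0,10],
])

```text
t: 24.5
ee_pos: [503.7, -109.5, 69.6]
orientation: [2.033, -2.386, -0.013]
ft_force: [0.7, 0.2, -1.7]
width: 23.4
```

move_arm([
  [0,0,-4,0,0,0,10],
  [0,0,-8,0,0,0,10],
  [0,0,-10.5,0,0,0,10],
  [0,0,-12,0,0,0,10],
  [0,0,-12,0,0,0,10],
])

```text
t: 24.92
ee_pos: [505.5, -109.8, 56.8]
orientation: [2.033, -2.386, -0.013]
ft_force: [-0.2, -0.2, -1.5]
width: 24.0
```

move_arm([
  [0,0,-0.6,0,0,0,10],
  [0,0,-1.2,0,0,0,10],
  [0,0,-1.7,0,0,0,10],
  [0,0,-2,0,0,0,10],
  [0,0,-2,0,0,0,10],
])

```text
t: 25.33
ee_pos: [505.5, -109.8, 55.6]
orientation: [2.034, -2.386, -0.011]
ft_force: [0.1, 0.5, -0.5]
width: 23.5
```

move_arm([
  [0,0,-0.3,0,0,0,10],
  [0,0,-0.5,0,0,0,10],
  [0,0,-0.5,0,0,0,10],
])

```text
t: 25.58
ee_pos: [505.6, -109.9, 55.2]
orientation: [2.034, -2.386, -0.011]
ft_force: [-0.8, 0.0, 0.9]
width: 23.5
```

move_arm([
  [3.5,-0.5,-0.1,0,0,0,10],
  [7,-1.1,-0.1,0,0,0,10],
  [10.4,-1.6,-0.1,0,0,0,10],
  [13.8,-2.2,-0.1,0,0,0,10],
])

```text
t: 25.92
ee_pos: [519.3, -112.0, 54.9]
orientation: [2.033, -2.386, -0.012]
ft_force: [-2.2, 0.5, 1.8]
width: 23.8
```

move_arm([
  [3.5,-0.5,0.05,0,0,0,10],
  [7,-1.1,0.1,0,0,0,10],
  [10.4,-1.6,0.1,0,0,0,10],
  [13.8,-2.2,0.15,0,0,0,10],
])

```text
t: 26.25
ee_pos: [533.1, -114.2, 55.0]
orientation: [2.033, -2.386, -0.012]
ft_force: [-2.8, 0.4, 2.7]
width: 23.8
```

move_arm([
  [3.5,-0.5,0,0,0,0,10],
  [7,-1.1,0.05,0,0,0,10],
  [10.4,-1.6,0.1,0,0,0,10],
  [13.8,-2.2,0.15,0,0,0,10],
])

```text
t: 26.58
ee_pos: [547.0, -116.4, 55.2]
orientation: [2.034, -2.386, -0.012]
ft_force: [-2.9, 0.4, 1.7]
width: 23.6
```

move_arm([
  [3.5,-0.5,0.05,0,0,0,10],
  [7,-1.1,0.1,0,0,0,10],
  [10.4,-1.6,0.1,0,0,0,10],
  [13.8,-2.2,0.15,0,0,0,10],
])

```text
t: 26.92
ee_pos: [560.7, -118.6, 55.3]
orientation: [2.033, -2.386, -0.012]
ft_force: [-3.0, 0.6, 3.3]
width: 24.0
```

move_arm([
  [3.5,-0.5,0.1,0,0,0,10],
  [7,-1.1,0.15,0,0,0,10],
  [10.4,-1.6,0.2,0,0,0,10],
  [13.8,-2.2,0.25,0,0,0,10],
])

```text
t: 27.25
ee_pos: [574.6, -120.8, 55.5]
orientation: [2.033, -2.386, -0.012]
ft_force: [-2.6, -0.4, 3.1]
width: 23.8
```

move_arm([
  [3.5,-0.5,0.1,0,0,0,10],
  [7,-1.1,0.15,0,0,0,10],
  [10.4,-1.6,0.2,0,0,0,10],
  [14.8,-2.3,0.25,0,0,0,10],
])

```text
t: 27.58
ee_pos: [589.2, -123.1, 55.7]
orientation: [2.033, -2.386, -0.012]
ft_force: [-1.6, 0.5, 1.5]
width: 24.1
```

Good stroke (3–5.4 N). One more the same way.

move_arm([
  [0,0,2,0,0,0,10],
  [0,0,6,0,0,0,10],
  [0,0,12,0,0,0,10],
  [0,0,14,0,0,0,10],
  [0,0,14,0,0,0,10],
])

```text
t: 28.0
ee_pos: [589.6, -123.2, 70.8]
orientation: [2.034, -2.387, -0.01]
ft_force: [-0.7, 0.5, -2.5]
width: 23.6
```

move_arm([
  [-25,4,0,0,0,0,10],
  [-55,8.7,0,0,0,0,10],
  [-78,12.4,0,0,0,0,10],
  [-83.8,13.3,0,0,0,0,10],
  [-83.8,13.3,0,0,0,0,10],
])

```text
t: 28.42
ee_pos: [503.6, -109.5, 69.9]
orientation: [2.033, -2.386, -0.013]
ft_force: [0.4, 0.0, -2.1]
width: 23.9
```

move_arm([
  [0,0,-4,0,0,0,10],
  [0,0,-8,0,0,0,10],
  [0,0,-11,0,0,0,10],
  [0,0,-12.4,0,0,0,10],
  [0,0,-12.4,0,0,0,10],
])

```text
t: 28.83
ee_pos: [505.5, -109.8, 56.7]
orientation: [2.033, -2.386, -0.013]
ft_force: [-1.1, -0.1, -1.5]
width: 23.7
```

move_arm([
  [0,0,-0.8,0,0,0,10],
  [0,0,-1.5,0,0,0,10],
  [0,0,-2.1,0,0,0,10],
  [0,0,-2.6,0,0,0,10],
  [0,0,-2.6,0,0,0,10],
])

```text
t: 29.25
ee_pos: [505.6, -109.9, 55.0]
orientation: [2.034, -2.386, -0.011]
ft_force: [-0.2, 0.9, 0.7]
width: 24.2
```

move_arm([
  [0,0,-0.3,0,0,0,10],
  [3.5,-0.5,-0.3,0,0,0,10],
  [7,-1.1,-0.25,0,0,0,10],
  [10.4,-1.6,-0.2,0,0,0,10],
  [13.8,-2.2,-0.1,0,0,0,10],
])

```text
t: 29.67
ee_pos: [519.4, -112.0, 54.8]
orientation: [2.034, -2.386, -0.012]
ft_force: [-3.0, 0.3, 1.8]
width: 23.8
```

move_arm([
  [3.5,-0.5,0.05,0,0,0,10],
  [7,-1.1,0.1,0,0,0,10],
  [10.4,-1.6,0.1,0,0,0,10],
  [13.8,-2.2,0.15,0,0,0,10],
])

```text
t: 30.0
ee_pos: [533.1, -114.2, 54.8]
orientation: [2.034, -2.386, -0.012]
ft_force: [-1.4, 0.1, 2.2]
width: 24.0
```

move_arm([
  [3.5,-0.5,0.05,0,0,0,10],
  [7,-1.1,0.1,0,0,0,10],
  [10.4,-1.6,0.15,0,0,0,10],
  [13.8,-2.2,0.2,0,0,0,10],
])

```text
t: 30.33
ee_pos: [547.0, -116.4, 55.1]
orientation: [2.034, -2.386, -0.012]
ft_force: [-2.1, 0.8, 1.4]
width: 23.8
```

move_arm([
  [3.5,-0.5,0.05,0,0,0,10],
  [7,-1.1,0.1,0,0,0,10],
  [10.4,-1.6,0.15,0,0,0,10],
  [13.8,-2.2,0.2,0,0,0,10],
])

```text
t: 30.67
ee_pos: [560.7, -118.6, 55.3]
orientation: [2.034, -2.386, -0.012]
ft_force: [-3.0, 0.4, 2.2]
width: 23.7
```

move_arm([
  [3.5,-0.5,0.1,0,0,0,10],
  [7,-1.1,0.15,0,0,0,10],
  [10.4,-1.6,0.2,0,0,0,10],
  [13.8,-2.2,0.25,0,0,0,10],
])

```text
t: 31.0
ee_pos: [574.6, -120.8, 55.5]
orientation: [2.034, -2.386, -0.012]
ft_force: [-1.9, 0.5, 0.6]
width: 23.7
```

move_arm([
  [3.5,-0.5,0.1,0,0,0,10],
  [7,-1.1,0.15,0,0,0,10],
  [10.4,-1.6,0.2,0,0,0,10],
  [14.8,-2.3,0.2,0,0,0,10],
])

```text
t: 31.33
ee_pos: [589.2, -123.1, 55.6]
orientation: [2.033, -2.386, -0.012]
ft_force: [-1.1, 0.6, 0.8]
width: 23.7
```

move_arm([
  [0,0,2,0,0,0,10],
  [0,0,6,0,0,0,10],
  [0,0,14,0,0,0,10],
  [0,0,28,0,0,0,10],
  [0,0,34.2,0,0,0,10],
])

```text
t: 31.75
ee_pos: [589.7, -123.2, 91.7]
orientation: [2.034, -2.387, -0.01]
ft_force: [0.1, 0.2, -2.1]
width: 23.9
```

Five strokes done. Carrying the file back over its rest (home TCP 614.4, 149.2, −5).

move_arm([
  [1,25,8,0,0,0,10],
  [3,60,10,0,0,0,10],
  [6,95,10,0,0,0,10],
  [10,130,10,0,0,0,10],
  [14,165,10,0,0,0,10],
])

```text
t: 32.17
ee_pos: [603.2, 43.3, 100.7]
orientation: [2.033, -2.387, -0.011]
ft_force: [0.4, 0.0, -1.3]
width: 24.1
```

move_arm([
  [4,35,0,0,0,0,10],
  [7,65,0,0,0,0,10],
  [10,90,0,0.0006,0.004,0,10],
  [11.4,104,0,0.0006,0.004,0,10],
  [11.4,107.3,0,0.0006,0.004,0,10],
])

```text
t: 32.58
ee_pos: [614.8, 151.5, 100.4]
orientation: [2.036, -2.382, -0.016]
ft_force: [-0.2, 0.7, -2.1]
width: 23.8
```

move_arm([
  [0,0,-20,0,0,0,10],
  [0,0,-45,0,0,0,10],
  [0,0,-65,0,0,0,10],
  [0,0,-75,0,0,0,10],
  [0,0,-75,0,0,0,10],
])

```text
t: 33.0
ee_pos: [612.5, 147.6, 22.7]
orientation: [2.028, -2.382, -0.02]
ft_force: [-0.6, -0.2, -1.7]
width: 23.5
```

Run:
```python
from h import *
np.set_printoptions(suppress=True,precision=2)
w=get_image("wrist");o=get_obs();print(o["t"],o["ee_pos"],o["orientation"],o["ft_force"])
R=cv2.Rodrigues(o["orientation"])[0];print(R)
for l in("file","file_grip","rack"):print(l,[(np.round(m["location"],1).tolist(),round(m["p"],2)) for m in mark_of(w,l)])
p=o["ee_pos"];d=np.array([.9877,-.1564,0])
print("pred heel col,row",proj(w,p+[0,0,50]+d*24))
print("ferrule rows at col:",[ (r,w["color"][r,277].tolist()) for r in range(215,260,3)])
save(w,"w9.png",(170,10,390,310),1.8)
```

```text
33.05 [613.66 147.99  24.16] [ 2.03 -2.38 -0.02] [-0.12 -1.01 -2.37]
[[-0.16 -0.99 -0.02]
 [-0.99  0.16  0.  ]
 [ 0.    0.02 -1.  ]]
file [([382.4, 509.4], 0.87), ([227.4, 274.4], 0.79)]
file_grip [([293.6, 278.4], 0.89), ([384.7, 484.1], 0.58)]
rack [([293.2, 274.4], 0.37)]
pred heel col,row [274.42 232.21]
ferrule rows at col: [(215, [130, 132, 136]), (218, [129, 130, 135]), (221, [129, 129, 133]), (224, [128, 130, 134]), (227, [128, 130, 134]), (230, [136, 119, 98]), (233, [145, 101, 34]), (236, [244, 197, 59]), (239, [243, 195, 58]), (242, [244, 194, 61]), (245, [243, 194, 58]), (248, [243, 194, 60]), (251, [243, 193, 57]), (254, [242, 193, 55]), (257, [254, 148, 0])]
```

The heel is where predicted (row 231 against 232), so nothing slipped. Lowering into the notches.

move_arm([
  [0,0,0,0,0,0,10],
  [0,0,-5,0,0,0,10],
  [0,0,-11,0,0,0,10],
  [0,0,-16,0,0,0,10],
  [0,0,-20,0,0,0,10],
])

```text
t: 33.62
ee_pos: [614.0, 149.2, 4.2]
orientation: [2.032, -2.383, -0.017]
ft_force: [0.2, -0.5, -1.7]
width: 23.8
```

move_arm([
  [0,0,-2,0,0,0,10],
  [0,0,-4,0,0,0,10],
  [0,0,-6,0,0,0,10],
  [0,0,-7,0,0,0,10],
  [0,0,-7,0,0,0,10],
])

```text
t: 34.03
ee_pos: [614.3, 149.2, -2.3]
orientation: [2.032, -2.384, -0.017]
ft_force: [0.3, -0.0, -1.7]
width: 23.9
```

move_arm([
  [0,0,-1,0,0,0,10],
  [0,0,-2,0,0,0,10],
  [0,0,-2,0,0,0,10],
])

```text
t: 34.28
ee_pos: [614.4, 149.2, -4.1]
orientation: [2.032, -2.384, -0.017]
ft_force: [-0.2, 0.2, -2.1]
width: 23.8
```

move_arm([
  [0,0,-0.5,0,0,0,10],
  [0,0,-0.8,0,0,0,10],
  [0,0,-0.8,0,0,0,10],
])

```text
t: 34.53
ee_pos: [614.5, 149.2, -4.8]
orientation: [2.032, -2.384, -0.017]
ft_force: [-1.7, 0.3, -1.0]
width: 24.2
```

move_arm([
  [0,0,0,0,0,0,40],
  [0,0,0,0,0,0,60],
  [0,0,0,0,0,0,60],
  [0,0,0,0,0,0,60],
  [0,0,0,0,0,0,60],
])

```text
t: 34.95
ee_pos: [614.6, 149.2, -4.8]
orientation: [2.032, -2.384, -0.017]
ft_force: [-1.1, -0.4, -0.4]
width: 54.0
```

move_arm([
  [0,0,0,0,0,0,60],
  [0,0,0,0,0,0,60],
  [0,0,0,0,0,0,60],
])

```text
t: 35.2
ee_pos: [614.4, 149.2, -4.9]
orientation: [2.032, -2.384, -0.017]
ft_force: [0.6, -0.2, -0.2]
width: 59.9
```

move_arm([
  [0,0,10,0,0,0,60],
  [0,0,25,0,0,0,60],
  [0,0,55,0,0,0,60],
  [0,0,90,0,0,0,60],
  [0,0,125,0,0,0,60],
])

```text
t: 35.62
ee_pos: [614.1, 149.2, 122.5]
orientation: [2.032, -2.384, -0.017]
ft_force: [0.3, -0.3, 0.9]
width: 60.2
```

move_arm([
  [-35,0,20,0,0,0,60],
  [-70,0,40,0,0,0,60],
  [-100,0,60,0,0,0,60],
  [-120,0,70,0,0,0,60],
  [-120,0,70,0,0,0,60],
])

```text
t: 36.03
ee_pos: [492.3, 149.4, 193.8]
orientation: [2.035, -2.386, -0.015]
ft_force: [-0.2, 0.4, -0.9]
width: 60.1
```

Run:
```python
from h import *
np.set_printoptions(suppress=True,precision=2)
get_image("top");sc=get_image("scene");w=get_image("wrist");o=get_obs();print(o["t"],o["ee_pos"],o["ft_force"],o["width"])
d=np.array([.9877,-.1564,0]);g=np.array([606.5,150.5,45]);out=[]
for im,(x0,y0,x1,y1) in((sc,(190,120,370,300)),(w,(130,0,430,300))):
    c=cv2.resize(np.ascontiguousarray(im["color"][y0:y1,x0:x1,::-1]),(395,480),interpolation=cv2.INTER_CUBIC)
    for q,col in((g+d*162,(0,0,255)),(g+d*32,(0,255,0)),(g-d*73,(255,0,255))):
        u=proj(im,q);cv2.drawMarker(c,(int((u[0]-x0)*395/(x1-x0)),int((u[1]-y0)*480/(y1-y0))),col,cv2.MARKER_CROSS,12,1)
    out.append(c)
cv2.imwrite("pics/m10.png",np.hstack(out))
```

```text
36.1833 [495.57 149.41 191.13] [-0.37  0.59 -0.29] 59.865394651849265
```

View pics/m10.png

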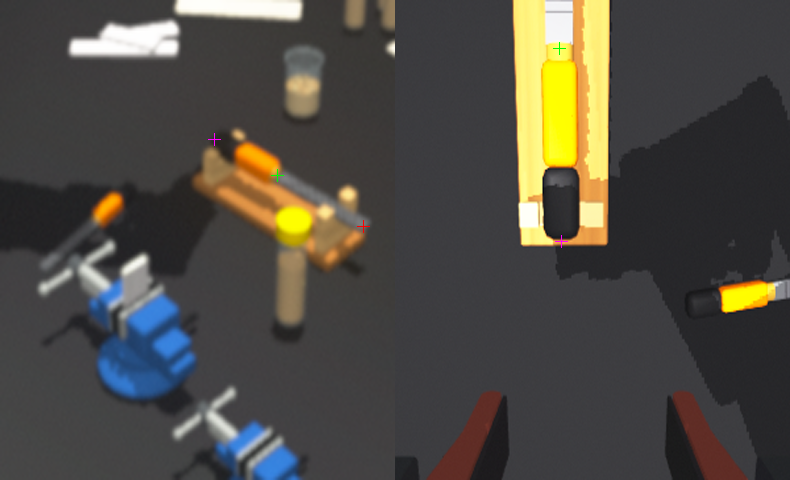

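The file lies level in both notches: tip at (363,225), heel at (277,175) and handle end at (561,240) all fall on the predicted home marks. Vial, beaker and vice stand as before. Handing in.

```bash
python3 -c "
from workcell import *
print(close_job(), get_obs()['t'])"
```

```text
the job is handed in; nothing more can be done
the job is handed in; nothing more can be done
```

I filed the bar end with five full-length strokes, lifting the file about 14 mm clear before each return. I then laid it back in both notches of its rest and handed in at about 36 s.

**Last checks:** the final picture shows the tip, heel and handle end on the home marks, the gripper clear, and the vial, beaker and vice where they were. The dishes were not in that picture, but the arm went nowhere near them after the start.

**What did not go as planned:**
- **First grasp:** it closed on nothing. The pictures put the real fingertips about 30 mm above the reported TCP, so I allowed for that and the second grasp held (24 mm opening).
- **Stroke pressure:** sampled readings were mostly 3–6.5 N, one of them 6.4 N. The second stroke was light over its first third (1–3 N), which is why I added two strokes beyond three.
- **File tilt:** the file settled roughly 10 mrad nose-up in the fingers during strokes 2 and 3. I corrected most of it before stroke 4, and the heel had not slipped when checked over the rest.

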